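# Pin the chamber lid to its body

## Robot

A 6-joint arm with a two-finger parallel gripper is mounted at the origin on the work surface. World frame = base frame: x ahead of the robot, y to its left, z up, the work surface at z = 0. Lengths are in m, angles in rad, forces in N, time in s.
With the tool pointing down it reaches from about 0.325 to 0.875 m from the base axis. Payload 4.4 kg.
Tool frame: the origin (TCP) lies on the centre line of the jaws, within the pads' length; the fingertips stand 11 mm ahead of it and the grasp point (between the pads) lies 8 mm behind it; y points along the fingers, x is the direction in which the jaws open and shut, and the axes are right-handed (so a half turn about y gives the same grasp; the last joint's range is limited). The gripper opens to 85 mm and grips with 20 to 120 N. Pads are 22 mm wide; open, the fingers measure 114 mm over their backs; the gripper's body (76 mm by 85 mm) begins 54 mm behind the grasp point. The pads swing forward as they close: fully open they stand 13 mm farther back than shut.
Start: joints at [1.165, 0.207, 1.542, -0, 1.393, -0.15], TCP at [0.145, 0.556, 0.242] pointing down, gripper open.
Joint ranges: [-2.73, 2.73], [-0.86, 2.22], [0.23, 2.46], [-1.11, 4.25], [0.08, 2.63], [-2.82, 2.82]. Speed limits (rad/s): [2.79, 2.79, 3.14, 3.14, 3.14, 3.14].

## Interface

Orientations are given as a rotation vector (axis times angle).
In Python, from workcell import r, get_image, finder gives the robot as it stands.
- The arm moves only by the shell command python3 -m jog 'ROWS' [FORCE]. ROWS is a JSON object of lists of equal length, an entry for each row: "fingers": the closure, from -1 (fully open) to 1 (shut); "linear": the shift along the tool's x, y, z in mm, a list of three; "turn": the turn, a rotation vector about the tool's x, y, z in rad, a list of three. A call has 1 to 5 rows; each row is the pose to reach, as a shift and turn from the pose measured when the call began, along the tool's axes at that moment; what a row does not reach only later rows make up. A row lasts 1/10 s, in which the tool goes at most 50 mm and 8.59 degrees, less where a joint would pass 70% of its speed; a pose out of reach is approached as far as the arm can. A call with a gripper value outside its range is refused whole. The fingers move at their own pace and stop on an object; FORCE is the grip in N (left out, the last holds). Time passes only in rows, so rows that repeat a pose let the fingers close. It gives the time, the measured TCP pose, the force and the opening at its end, in the units of the state.
- r.state(): the state, without advancing time (a new reading comes with each control period).
- get_image(name): name is "scene" or "top" or "wrist"; returns a dict with "color" (480x640x3 uint8, red, green, blue), "mtx" (3x3 intrinsics, pixels), "origin" and "attitude" of the camera in the world. Camera axes: x right, y down, z forward; pixel columns grow to the right and rows downward; lengths in m; the calibration is good to about 2 mm. A picture is of the moment at which its call begins. There is no depth.
- r.finish_job(): hands the job in, once; it reports no verdict.
Trained networks look in a picture, given as the dict that the camera call returned (one of the last four; its "shot" number tells which), for a name from the list of things; names that differ only in an ending like _2 or _b are one class to them, and where a whole thing is asked for, a point or a joint stands for the part that bears it (a point fixed in the world has none). Each returns a list of dicts, best first, with "confidence" (0 to 1); they miss things now and then, are a little off and sometimes report something else, mostly with a low value. They report only what shows in the picture. A call takes as long as a camera call. They do not tell look-alikes from the thing itself.
- finder.masks_of(query, picture): "pixels" (480x640 bool, what is visible of it) and "extent" ([centre column, centre row, width, height] in pixels, round what is visible of it).
- finder.place_of(query, picture): "xy" ([column, row] in pixels: a listed point, or the origin of a listed thing).
The state is a dict: "clock": time; "joint_positions": joint angles; "joint_vel": joint speeds; "effort": joint torques, N m; "position": TCP position; "ee_rot": TCP orientation; "force": force on the tool from outside, world axes, zero at the start; "moment": the same for the moment, N m; "grip_width": finger opening in m.
Only numpy, scipy, OpenCV 4.12 (cv2) and the standard library are available. Lean on these libraries where they do the work, as an engineer would, in place of code of your own. Each camera call takes 0.05 s, during which the arm holds its last target. There are 200 camera calls.

## Task

Take the square-headed long pin out of the pin rack and thread it upright down through both lugs of the blue chamber, the lid's upper lug and the body's lower lug, until its collar sits flat on the upper lug. Guide it down all the way rather than dropping it, then let go.

Things in the scene. Friction and masses are not known exactly. Their poses are not given: they have to be found in the camera images.
- lock_pin: The only square-headed steel pin, 200 g. Origin on its axis at the collar's underside, z up to the head. Above it: collar 34 mm dia, 6 mm thick, then grip head 24 x 24 mm (sides along x, y), 44 mm tall. Below: shaft 12 mm dia, 100 mm long, last 20 mm tapering to a 4 mm nose. Hangs upright in the rack by its collar. Fingers closing along its x (within 0.2 rad of the rack's x) clear the other pins.
- rack: Fixed aluminium pin rack, right of the robot. Level plate 70 mm (x) by 230 mm (y), top 120 mm above the table, on two end walls. Origin: on the table under its centre. Three 15 mm holes in a row along y at -75, 0, 75 mm hold, in any order, the square-headed pin and two with shorter shafts: round head 24 mm wide, up to 46 mm above the plate; crossbar head 50 mm long, up to 42 mm.
- upper_bore (a point): Centre of the upper bore's mouth, at the upper lug's top, 112 mm above the table. Vertical 22 mm hole, in a plate 12 mm thick, 50 mm wide, jutting 59 mm along -y from the lid of a fixed blue chamber left of the robot; centre 31 mm from the lid's side. Chamber 108 mm (x) by 138 mm (y), its top level with the lug, a port cover on it 7 mm higher. Axes: the chamber's, z up.
- lower_bore (a point): Centre of the lower bore's mouth, at the lower lug's top, 52 mm above the table, exactly 60 mm below the upper one and on the same vertical line. Same 22 mm hole through a 12 mm thick plate on the chamber's body; open gap of 48 mm between the lugs. Axes as for the upper bore.
Not all that is in view belongs to the job. There is more than one size of the part that bears upper_bore; the job needs the larger.

How it is judged:
At the end, for the whole second after the job is handed in: The square-headed pin stands through both bores, its axis within 10 mm of the upper and 12 mm of the lower bore's centre, its collar within 5 mm of the upper lug's top face, upright within 10 degrees, at rest (horizontal distance between lock_pin and upper_bore below 0.01 m and horizontal distance between lock_pin and lower_bore below 0.012 m and z of lock_pin in the frame of upper_bore between -0.005 and 0.005 m and angle between lock_pin's own z axis and vertical below 0.17 rad and linear speed of lock_pin below 0.03 m/s); the robot touches nothing.
It fails at once if the pin falls into the bores (faster than 0.6 m/s within 30 mm of the bore's line and less than 110 mm above its seat) (linear speed of lock_pin above 0.6 m/s and horizontal distance between lock_pin and upper_bore below 0.03 m and z of lock_pin in the frame of upper_bore below 0.11 m).
It also fails if it takes over 42 s, if anything falls off the work surface, if the arm or the gripper's body presses on something with over 40 N, if the wrist force passes 120 N, or if a joint passes its speed limit or range.

## Working session

There is one attempt and no reset: what is moved stays moved. The work goes in short steps, Python scripts to look and compute and a shell command to move; the robot and the scene stay as the last step left them, time stands still between calls to the robot, and variables do not carry over. Pictures are saved under pics/ and viewed, about 8 in all and at most 12, crops included, and the job is handed in when it is done.

```bash
ls; mkdir -p pics; cat > h.py <<'E'
import numpy as np, cv2
from workcell import r, get_image, finder
from scipy.spatial.transform import Rotation as R
def att(p):
    a=np.array(p["attitude"],float)
    return a if a.shape==(3,3) else R.from_rotvec(a).as_matrix()
def ray(p,uv):
    d=np.linalg.inv(np.array(p["mtx"]))@np.array([uv[0],uv[1],1.0]); return np.array(p["origin"]),att(p)@d
def atz(p,uv,z):
    o,d=ray(p,uv); return o+d*(z-o[2])/d[2]
def proj(p,X):
    c=np.array(p["mtx"])@(att(p).T@(np.array(X)-np.array(p["origin"]))); return c[:2]/c[2]
def save(p,n): cv2.imwrite("pics/"+n,cv2.cvtColor(p["color"],cv2.COLOR_RGB2BGR))
E
python3 - <<'E'
from h import *
print(r.state())
for n in("top","scene"):
    p=get_image(n); save(p,n+"1.png"); print(n,p["origin"],p["attitude"],p["mtx"])
    for q,z in(("lock_pin",.12),("rack",0),("upper_bore",.112),("lower_bore",.052)):
        for d in finder.place_of(q,p)[:4]: print(q,d["xy"],round(d["confidence"],2),atz(p,d["xy"],z).round(4))
E
```

```text
pics
{'clock': 0.0, 'joint_positions': array([ 1.16549958e+00,  2.07454089e-01,  1.54295438e+00, -8.91697171e-06,
        1.39348086e+00, -1.50495074e-01]), 'joint_vel': array([-0.00106841, -0.00044161,  0.00174899,  0.00092095,  0.00113817,
       -0.00050438]), 'effort': array([-7.17123221e-04, -3.83055246e+01, -2.91590077e+01, -1.81297332e-04,
        1.07384202e-02,  1.76018909e-05]), 'position': array([0.14465189, 0.55575713, 0.24110616]), 'ee_rot': array([-1.32017467, -1.01797194,  1.02131155]), 'force': array([-0.74301239,  0.81093257,  0.96209912]), 'moment': array([-0.00332755,  0.02063   , -0.05281822]), 'grip_width': 0.08570465300244061}
top [0.22224573 0.00991561 1.24717537] [-2.10105103  2.16395503 -0.14994811] [[522.94043921   0.         323.54215768]
 [  0.         522.94043921 240.62641799]
 [  0.           0.           1.        ]]
lock_pin [441.8, 194.2] 0.79 [ 0.4956 -0.238   0.12  ]
rack [432.4, 207.9] 0.7 [ 0.4913 -0.2396  0.    ]
upper_bore [207.7, 338.0] 0.92 [0.1978 0.2797 0.112 ]
upper_bore [286.0, 193.6] 0.69 [0.5102 0.1063 0.112 ]
lower_bore [215.8, 342.4] 0.94 [0.1863 0.2756 0.052 ]
lower_bore [287.1, 201.3] 0.9 [0.5068 0.1092 0.052 ]
scene [1.08479477 0.23313099 0.66344796] [-1.4148409  -1.99302019  0.94971834] [[485.19901845   0.         315.78430476]
 [  0.         485.19901845 242.66771003]
 [  0.           0.           1.        ]]
lock_pin [178.5, 234.2] 0.79 [ 0.4988 -0.226   0.12  ]
upper_bore [355.8, 285.7] 0.98 [0.5129 0.1137 0.112 ]
upper_bore [473.7, 216.0] 0.87 [0.2424 0.2808 0.112 ]
lower_bore [468.8, 234.1] 0.61 [0.2213 0.2817 0.052 ]
lower_bore [354.5, 309.4] 0.55 [0.5086 0.1142 0.052 ]
```

View pics/top1.png

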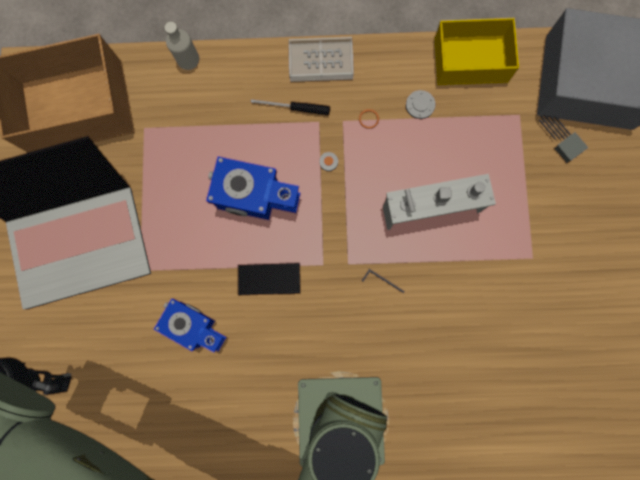

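View pics/scene1.png

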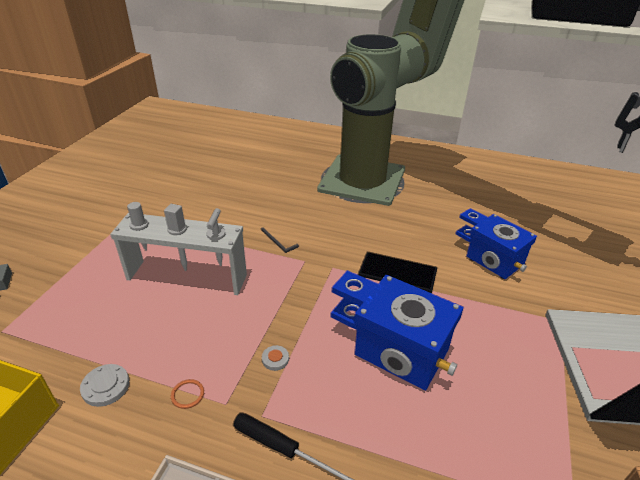

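```bash
cat >> h.py <<'E'
def to(pos,xdir):
    """shift (mm) and turn in tool axes to TCP pos, pointing down, tool x along xdir (or opposite, whichever nearer)"""
    s=r.state(); R0=R.from_rotvec(s["ee_rot"]); best=None
    for g in(1,-1):
        x=g*np.array([xdir[0],xdir[1],0.]); x/=np.linalg.norm(x); y=np.array([0,0,-1.])
        T=R.from_matrix(np.stack([x,y,np.cross(x,y)],1)); t=(R0.inv()*T).as_rotvec()
        print("turn",t.round(3))
    print("lin mm",(R0.inv().apply(np.array(pos)-s["position"])*1000).round(1), "pos",s["position"].round(4),"t",round(s["clock"],2),"f",s["force"].round(1),"q6",s["joint_positions"].round(2))
E
python3 - <<'E'
from h import *
p=get_image("top")
print(R.from_rotvec(r.state()["ee_rot"]).as_matrix().round(3))
a=atz(p,(409,200),.16);b=atz(p,(479,186),.164);print(a,b)
m=finder.masks_of("rack",p)[0]["pixels"].astype(np.uint8)
print(cv2.minAreaRect(cv2.findNonZero(m)),atz(p,(388,194),.12),atz(p,(491,176),.12))
d=b-a; xd=np.array([-d[1],d[0]]); print("rack x",xd/np.linalg.norm(xd))
to([.47,.12,.30],xd)
to([.47,-.23,.30],xd)
w=get_image("wrist");print(R.from_rotvec(r.state()["ee_rot"]).inv().apply(np.array(w["origin"])-r.state()["position"]), (R.from_rotvec(r.state()["ee_rot"]).inv().as_matrix()@att(w)).round(2),w["mtx"])
E
```

```text
[[ 0.252 -0.    -0.968]
 [ 0.968  0.     0.252]
 [ 0.    -1.     0.   ]]
[ 0.47551036 -0.15908204  0.16      ] [ 0.50016968 -0.30800883  0.164     ]
((437.63812255859375, 200.6704559326172), (36.706390380859375, 112.00569152832031), 78.81120300292969) [ 0.49988866 -0.11980754  0.12      ] [ 0.5333163  -0.34899936  0.12      ]
rack x [0.98656719 0.16335598]
turn [-0.     1.152  0.   ]
turn [ 0.   -1.99  0.  ]
lin mm [-340.4  -57.7 -424.5] pos [0.145  0.5564 0.2423] t 0.6 f [0.  0.1 0.1] q6 [ 1.17  0.21  1.54 -0.    1.39 -0.15]
turn [-0.     1.152  0.   ]
turn [ 0.   -1.99  0.  ]
lin mm [-679.1  -57.7 -512.8] pos [0.145  0.5564 0.2423] t 0.6 f [0.  0.1 0.1] q6 [ 1.17  0.21  1.54 -0.    1.39 -0.15]
[-0.00053801 -0.13280432  0.07053169] [[ 1.    0.   -0.  ]
 [ 0.   -0.28  0.96]
 [ 0.   -0.96 -0.28]] [[375.53606772   0.         328.46322092]
 [  0.         375.53606772 240.47927055]
 [  0.           0.           1.        ]]
```

```bash
python3 -m jog '{"fingers":[-1,-1,-1,-1,-1],"linear":[[-340,-58,-424],[-340,-58,-424],[-340,-58,-424],[-340,-58,-424],[-340,-58,-424]],"turn":[[0,1.152,0],[0,1.152,0],[0,1.152,0],[0,1.152,0],[0,1.152,0]]}'
python3 -c "
from h import *
to([.47,.12,.30],(.988,.158))"
```

```text
clock: 1.15
position: [0.2942, 0.3555, 0.2693]
ee_rot: [-1.526, -0.44, 0.438]
force: [0.6, -0.1, 0.4]
grip_width: 0.0851
turn [-0.     0.402  0.001]
turn [ 1.00e-03 -2.74e+00  0.00e+00]
lin mm [  23.7  -30.7 -292.9] pos [0.2942 0.3555 0.2693] t 1.15 f [ 0.6 -0.1  0.4] q6 [ 0.69 -0.06  1.77 -0.    1.43  0.13]
```

```bash
python3 -m jog '{"fingers":[-1,-1,-1,-1,-1],"linear":[[24,-31,-293],[24,-31,-293],[24,-31,-293],[24,-31,-293],[24,-31,-293]],"turn":[[0,0.402,0],[0,0.402,0],[0,0.402,0],[0,0.402,0],[0,0.402,0]]}'
python3 - <<'E'
from h import *
p=get_image("wrist"); save(p,"w1.png")
for q,z in(("upper_bore",.112),("lower_bore",.052)):
    for d in finder.place_of(q,p)[:4]: print(q,d["xy"],round(d["confidence"],2),atz(p,d["xy"],z).round(4))
to([.49,-.19,.31],(.988,.158))
E
```

```text
clock: 1.65
position: [0.443, 0.156, 0.2959]
ee_rot: [-1.566, -0.126, 0.123]
force: [0.8, 1.4, -0.3]
grip_width: 0.0853
upper_bore [393.2, 276.6] 0.84 [0.5093 0.1106 0.112 ]
upper_bore [44.5, 12.1] 0.65 [0.209  0.2767 0.112 ]
lower_bore [384.5, 256.1] 0.86 [0.5102 0.1103 0.052 ]
lower_bore [395.7, 275.4] 0.7 [0.5264 0.0908 0.052 ]
turn [-0.    -0.006  0.002]
turn [-3.000e-03  3.136e+00 -1.000e-03]
lin mm [  -6.8  -14.3 -348.5] pos [0.4438 0.1555 0.2958] t 1.8 f [-0.6  0.2 -0.5] q6 [ 0.15 -0.06  1.72  0.    1.48 -0.  ]
```

View pics/w1.png

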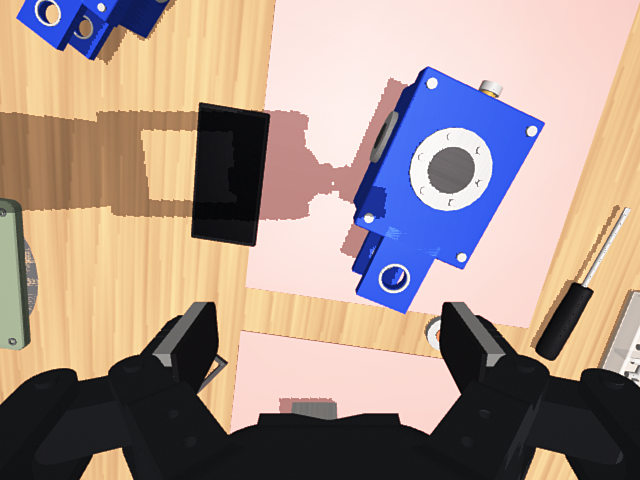

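```bash
python3 -m jog '{"fingers":[-1,-1,-1,-1,-1],"linear":[[-4,-14,-250],[-7,-14,-348],[-7,-14,-348],[-7,-14,-348],[-7,-14,-348]],"turn":[[0,0,0],[0,0,0],[0,0,0],[0,0,0],[0,0,0]]}'
python3 -m jog '{"fingers":[-1,-1],"linear":[[-2,0,-95],[-2,0,-95]],"turn":[[0,0,0],[0,0,0]]}'
python3 - <<'E'
from h import *
p=get_image("wrist"); save(p,"w2.png")
for q,z in(("lock_pin",.12),("rack",0)):
    for d in finder.place_of(q,p)[:4]: print(q,d["xy"],round(d["confidence"],2),atz(p,d["xy"],z).round(4))
to([.497,-.232,.26],(.988,.158))
E
```

```text
clock: 2.3
position: [0.4759, -0.0896, 0.3059]
ee_rot: [-1.566, -0.124, 0.12]
force: [1.1, 1.2, 0.1]
grip_width: 0.0853
clock: 2.5
position: [0.4888, -0.1843, 0.3058]
ee_rot: [-1.566, -0.125, 0.121]
force: [0.6, 0.2, 0.7]
grip_width: 0.0854
lock_pin [317.6, 269.6] 0.93 [ 0.4867 -0.2342  0.12  ]
rack [317.4, 237.1] 0.93 [ 0.4838 -0.2374  0.    ]
turn [-0.002 -0.006  0.002]
turn [-3.000e-03  3.136e+00 -4.000e-03]
lin mm [  1.   45.1 -48.4] pos [ 0.4886 -0.1845  0.3052] t 2.65 f [-0.4  1.   0.2] q6 [-0.53  0.05  1.59  0.    1.5  -0.68]
```

View pics/w2.png

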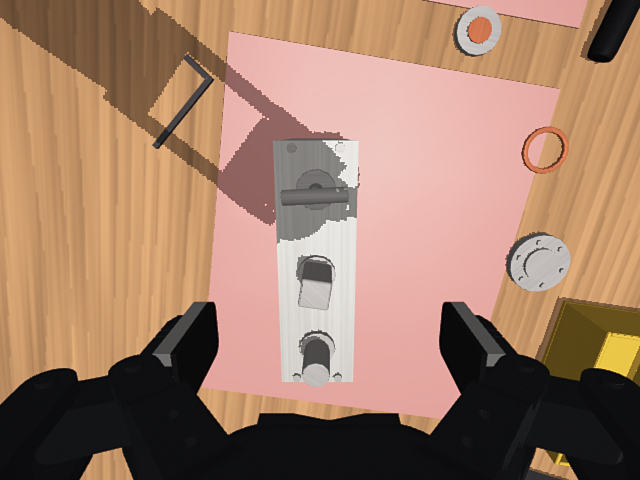

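```bash
python3 - <<'E'
from h import *
p=get_image("wrist")
for uv,z in(((302,307),.17),((330,310),.17),((333,281),.17),((304,279),.17),((317,267),.123),((316,293.5),.17)): print(atz(p,uv,z).round(4))
for c in [(.487,-.234),(.4955,-.236)]: print(proj(p,[*c,.17]),proj(p,[*c,.123]))
cv2.imwrite("pics/w3.png",cv2.resize(cv2.cvtColor(p["color"][240:400,270:370],cv2.COLOR_RGB2BGR),None,fx=4,fy=4,interpolation=cv2.INTER_CUBIC))
m=finder.masks_of("lock_pin",p)[0]; print(m["extent"])
E
```

```text
[ 0.4771 -0.2481  0.17  ]
[ 0.4992 -0.2474  0.17  ]
[ 0.4977 -0.2229  0.17  ]
[ 0.4755 -0.2246  0.17  ]
[ 0.4851 -0.2306  0.123 ]
[ 0.4863 -0.2352  0.17  ]
[317.11084744 292.26923209] [318.56600195 270.84553663]
[327.58706459 296.158281  ] [327.63095114 274.27003401]
[314.5, 282.1, 36.0, 54.9]
```

View pics/w3.png

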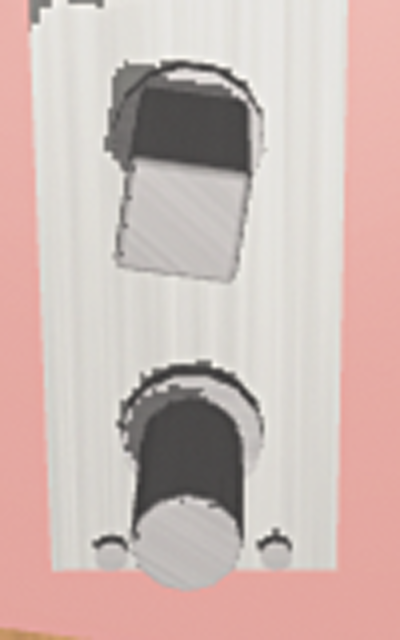

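```bash
python3 -c "
from h import *
to([.4862,-.2357,.225],(1,.025))"
```

```text
turn [-0.003  0.131  0.002]
turn [ 3.00e-03 -3.01e+00  4.00e-03]
lin mm [-10.8  80.2 -52.7] pos [ 0.4885 -0.1822  0.3054] t 2.75 f [-0.2  0.7  0.3] q6 [-0.53  0.05  1.59  0.    1.51 -0.68]
```

```bash
python3 -m jog '{"fingers":[-1,-1,-1,-1],"linear":[[-11,20,-53],[-11,50,-53],[-11,80,-53],[-11,80,-53]],"turn":[[0,0.131,0],[0,0.131,0],[0,0.131,0],[0,0.131,0]]}' 40
python3 - <<'E'
from h import *
p=get_image("wrist"); save(p,"w4.png")
for d in finder.place_of("lock_pin",p)[:2]: print(d["xy"],round(d["confidence"],2),atz(p,d["xy"],.12).round(4))
print(proj(p,[.4862,-.2357,.17]))
to([.4862,-.2357,.141],(1,.025))
E
```

```text
clock: 3.15
position: [0.4833, -0.2319, 0.2203]
ee_rot: [-1.561, -0.016, 0.027]
force: [-0.9, 0.3, -0.7]
grip_width: 0.0854
[334.4, 249.1] 0.77 [ 0.486 -0.234  0.12 ]
[335.46460878 279.92143374]
turn [-0.004  0.003  0.001]
turn [ 1.000e-03 -3.139e+00  6.000e-03]
lin mm [-0.1 84.4 -2. ] pos [ 0.4862 -0.2341  0.2254] t 3.25 f [-0.1 -0.2  0.3] q6 [-0.61  0.15  1.65  0.    1.35 -0.64]
```

View pics/w4.png

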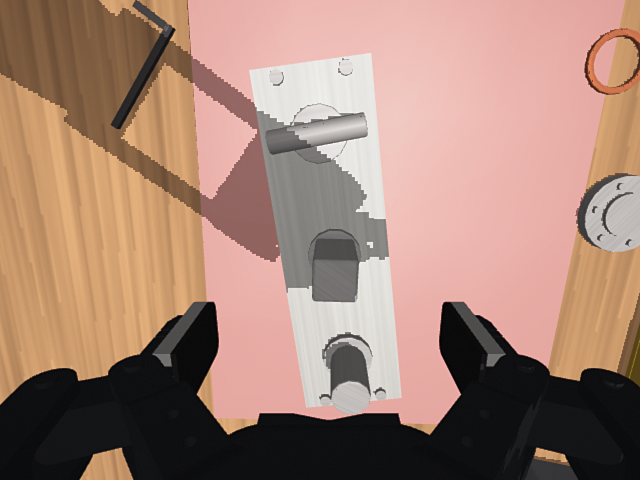

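```bash
python3 -m jog '{"fingers":[-1,-1,-1,-1,-1],"linear":[[0,25,-2],[0,50,-2],[0,70,-2],[0,84,-2],[0,84,-2]],"turn":[[0,0,0],[0,0,0],[0,0,0],[0,0,0],[0,0,0]]}' 60
python3 -m jog '{"fingers":[0,1,1,1,1],"linear":[[0,0,0],[0,0,0],[0,0,0],[0,0,0],[0,0,0]],"turn":[[0,0,0],[0,0,0],[0,0,0],[0,0,0],[0,0,0]]}' 60
python3 -m jog '{"fingers":[1,1,1,1,1],"linear":[[0,0,0],[0,0,0],[0,0,0],[0,0,0],[0,0,0]],"turn":[[0,0,0],[0,0,0],[0,0,0],[0,0,0],[0,0,0]]}' 60
python3 -c "
from h import *
to([.4862,-.2357,.26],(1,.025))"
```

```text
clock: 3.75
position: [0.4862, -0.2347, 0.141]
ee_rot: [-1.566, -0.023, 0.023]
force: [0.1, 1.0, -0.9]
grip_width: 0.0856
clock: 4.25
position: [0.4867, -0.2351, 0.1419]
ee_rot: [-1.567, -0.024, 0.022]
force: [-0.7, 0.2, 4.0]
grip_width: 0.0238
clock: 4.75
position: [0.4866, -0.2351, 0.142]
ee_rot: [-1.567, -0.023, 0.022]
force: [-0.9, 0.3, 1.8]
grip_width: 0.0233
turn [-0.004  0.004  0.001]
turn [ 1.000e-03 -3.138e+00  6.000e-03]
lin mm [-3.00e-01 -1.18e+02 -1.00e-01] pos [ 0.4866 -0.2351  0.142 ] t 4.75 f [-0.9  0.3  1.8] q6 [-0.61  0.24  1.72  0.    1.18 -0.64]
```

```bash
python3 -m jog '{"fingers":[1,1,1,1,1],"linear":[[0,-10,0],[0,-30,0],[0,-50,0],[0,-70,0],[0,-90,0]],"turn":[[0,0,0],[0,0,0],[0,0,0],[0,0,0],[0,0,0]]}' 90
python3 -m jog '{"fingers":[1,1,1,1],"linear":[[0,-25,0],[0,-45,0],[0,-55,0],[0,-55,0]],"turn":[[0,0,0],[0,0,0],[0,0,0],[0,0,0]]}'
python3 - <<'E'
from h import *
p=get_image("wrist"); save(p,"w5.png")
to([.5098,.1105,.285],(1,.025))
E
```

```text
clock: 5.25
position: [0.4862, -0.2352, 0.2327]
ee_rot: [-1.566, -0.023, 0.022]
force: [0.6, -0.2, -1.4]
grip_width: 0.023
clock: 5.65
position: [0.4869, -0.2359, 0.2895]
ee_rot: [-1.568, -0.025, 0.02]
force: [0.1, 0.4, -2.1]
grip_width: 0.0228
turn [-0.004  0.004  0.001]
turn [ 1.000e-03 -3.138e+00  6.000e-03]
lin mm [ 33.6   4.3 345.1] pos [ 0.4863 -0.2355  0.2879] t 5.7 f [ 0.1 -0.5 -3.1] q6 [-0.61  0.1   1.57  0.    1.47 -0.64]
```

View pics/w5.png

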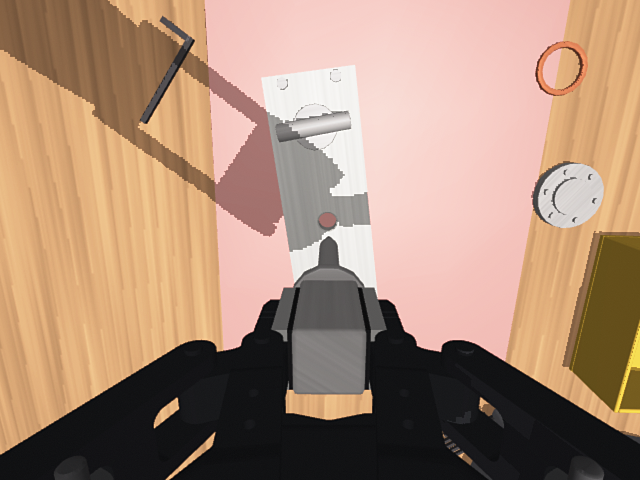

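```bash
python3 -m jog '{"fingers":[1,1,1,1,1],"linear":[[0,-20,5],[3,-25,25],[6,-25,55],[9,-25,90],[12,-25,125]],"turn":[[0,0,0],[0,0,0],[0,0,0],[0,0,0],[0,0,0]]}'
python3 -m jog '{"fingers":[1,1,1,1,1],"linear":[[4,0,35],[8,0,75],[12,0,115],[16,0,150],[18,0,175]],"turn":[[0,0,0],[0,0,0],[0,0,0],[0,0,0],[0,0,0]]}'
python3 -c "
from h import *
to([.5098,.1105,.275],(1,.025))"
```

```text
clock: 6.2
position: [0.4936, -0.1089, 0.3112]
ee_rot: [-1.565, -0.02, 0.024]
force: [0.1, -0.4, -1.6]
grip_width: 0.0231
clock: 6.7
position: [0.5055, 0.0689, 0.31]
ee_rot: [-1.564, -0.018, 0.028]
force: [0.5, -1.6, -2.4]
grip_width: 0.0233
turn [-0.007  0.005 -0.006]
turn [-0.01  -3.137  0.01 ]
lin mm [ 5.8 35.2 41.3] pos [0.5055 0.0689 0.31  ] t 6.7 f [ 0.5 -1.6 -2.4] q6 [-0.04  0.02  1.6   0.01  1.52 -0.07]
```

```bash
python3 -m jog '{"fingers":[1,1,1,1],"linear":[[3,5,20],[5,10,38],[6,38,41],[6,38,41]],"turn":[[0,0,0],[0,0,0],[0,0,0],[0,0,0]]}'
python3 - <<'E'
from h import *
get_image("top"); p=get_image("wrist"); s=r.state()
R0=R.from_rotvec(s["ee_rot"]); ax=R0.apply([0,1,0]); T=s["position"]
print("axis",ax.round(4))
n=T+ax*.122; print("nose",n.round(4),proj(p,n),"bore proj",proj(p,[.5098,.1105,.112]))
for q,z in(("upper_bore",.112),("lower_bore",.052),("lock_pin",T[2]-.022)):
    for d in finder.place_of(q,p)[:2]: print(q,d["xy"],round(d["confidence"],2),atz(p,d["xy"],z).round(4))
c=cv2.cvtColor(p["color"],cv2.COLOR_RGB2BGR)
cv2.imwrite("pics/w6.png",cv2.resize(c[130:330,230:430],None,fx=3,fy=3,interpolation=cv2.INTER_CUBIC))
to([.5098,.1105,.265],(1,.025))
E
```

```text
clock: 7.1
position: [0.5062, 0.1109, 0.2663]
ee_rot: [-1.564, -0.01, 0.039]
force: [-0.9, 0.0, -1.9]
grip_width: 0.0226
axis [-0.0113  0.006  -0.9999]
nose [0.5073 0.1108 0.1484] [331.79750223 236.69829655] bore proj [335.22745888 225.20529629]
upper_bore [337.9, 223.1] 0.72 [0.5119 0.1123 0.112 ]
lower_bore [338.7, 210.8] 0.79 [0.5132 0.1103 0.052 ]
lock_pin [330.4, 298.0] 0.65 [0.5074 0.1097 0.2484]
turn [-0.006  0.004 -0.005]
turn [-0.008 -3.138  0.01 ]
lin mm [-0.8  8.2  0.7] pos [0.5106 0.1098 0.2732] t 7.35 f [-0.8  0.6 -2. ] q6 [0.04 0.07 1.63 0.01 1.45 0.01]
```

View pics/w6.png

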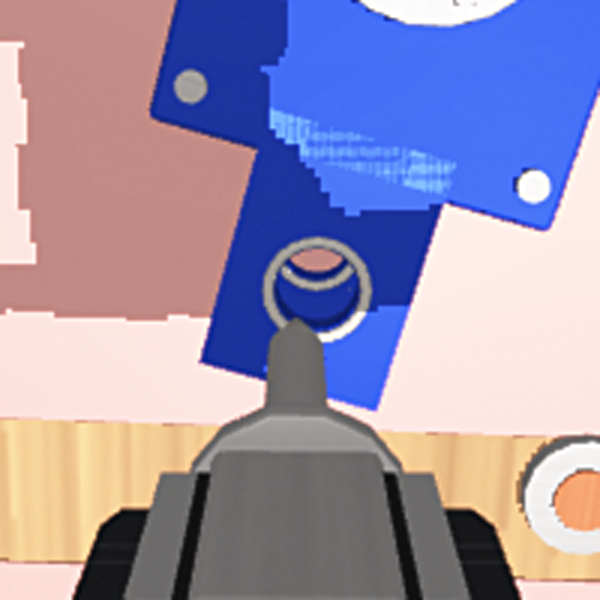

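```bash
python3 - <<'E'
from h import *
p=get_image("wrist"); s=r.state()
R0=R.from_rotvec(s["ee_rot"]); ax=R0.apply([0,1,0]); T=s["position"]
n=T+ax*.122; print(T.round(4),ax.round(4),"nose",n.round(4),proj(p,n),"bore proj",proj(p,[.5098,.1105,.112]))
for q,z in(("upper_bore",.112),("lower_bore",.052)):
    for d in finder.place_of(q,p)[:1]: print(q,d["xy"],round(d["confidence"],2),atz(p,d["xy"],z).round(4))
c=cv2.cvtColor(p["color"],cv2.COLOR_RGB2BGR)
cv2.imwrite("pics/w7.png",cv2.resize(c[180:300,270:390],None,fx=5,fy=5,interpolation=cv2.INTER_CUBIC))
E
```

```text
[0.5107 0.1098 0.2734] [-0.0047  0.0064 -1.    ] nose [0.5102 0.1106 0.1514] [329.41607907 235.58084742] bore proj [329.11533523 222.99215254]
upper_bore [332.3, 221.8] 0.83 [0.5123 0.1116 0.112 ]
lower_bore [332.4, 208.7] 0.56 [0.5127 0.1107 0.052 ]
```

View pics/w7.png

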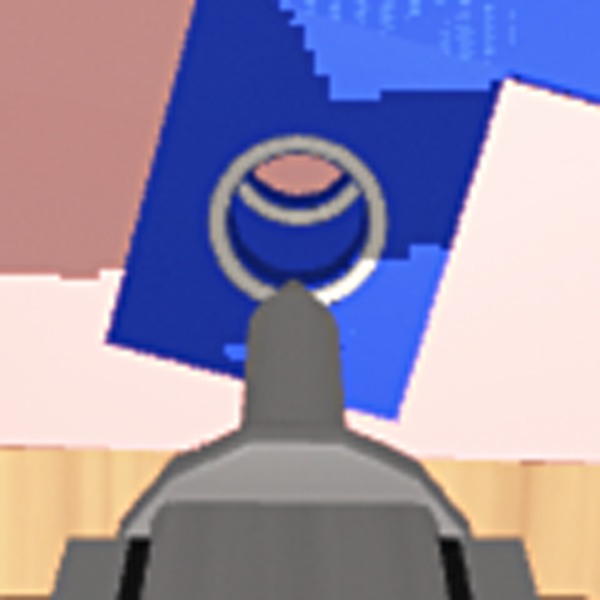

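```bash
python3 -m jog '{"fingers":[1,1,1,1,1],"linear":[[0,12,0],[0,26,0],[0,40,0],[0,52,0],[0,60,0]],"turn":[[0,0,0],[0,0,0],[0,0,0],[0,0,0],[0,0,0]]}'
python3 -m jog '{"fingers":[1],"linear":[[0,0,0]],"turn":[[0,0,0]]}'
python3 - <<'E'
from h import *
p=get_image("wrist");c=cv2.cvtColor(p["color"],cv2.COLOR_RGB2BGR)
cv2.imwrite("pics/w8.png",cv2.resize(c[180:340,240:440],None,fx=3,fy=3,interpolation=cv2.INTER_CUBIC))
to([.5101,.1099,.150],(1,.025))
E
```

```text
clock: 8.0
position: [0.5092, 0.1102, 0.2109]
ee_rot: [-1.564, -0.016, 0.029]
force: [0.1, 0.6, -1.3]
grip_width: 0.0231
clock: 8.1
position: [0.5081, 0.1102, 0.209]
ee_rot: [-1.564, -0.014, 0.032]
force: [0.2, -0.0, -1.4]
grip_width: 0.0228
turn [-0.007  0.004 -0.011]
turn [-0.017 -3.137  0.01 ]
lin mm [ 2.4 59.4 -0.8] pos [0.5083 0.1102 0.2095] t 8.15 f [-0.3  0.2 -1.9] q6 [0.04 0.13 1.71 0.01 1.32 0.01]
```

View pics/w8.png

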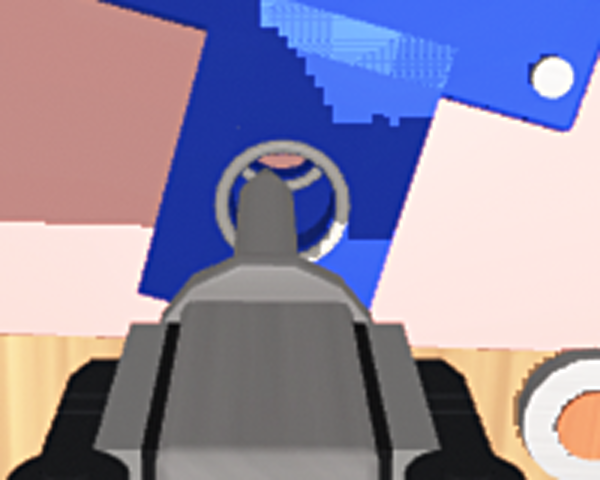

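```bash
python3 -m jog '{"fingers":[1,1,1,1,1],"linear":[[2.5,1,-0.5],[2.5,12,-0.5],[2.5,26,-0.5],[2.5,38,-0.5],[2.5,46,-0.5]],"turn":[[-0.007,0,-0.011],[-0.007,0,-0.011],[-0.007,0,-0.011],[-0.007,0,-0.011],[-0.007,0,-0.011]]}'
python3 -m jog '{"fingers":[1],"linear":[[0,1,0]],"turn":[[0,0,0]]}'
python3 - <<'E'
from h import *
to([.5101,.1099,.134],(1,.025))
E
```

```text
clock: 8.65
position: [0.5091, 0.11, 0.1613]
ee_rot: [-1.571, -0.021, 0.025]
force: [-0.1, 0.2, -1.4]
grip_width: 0.0232
clock: 8.75
position: [0.508, 0.1099, 0.1585]
ee_rot: [-1.571, -0.018, 0.027]
force: [-0.8, 0.6, -1.4]
grip_width: 0.023
turn [ 0.001  0.004 -0.006]
turn [-9.000e-03 -3.138e+00 -1.000e-03]
lin mm [ 2.3 24.4 -0.1] pos [0.508  0.1099 0.1585] t 8.75 f [-0.8  0.6 -1.4] q6 [ 0.05  0.18  1.76 -0.    1.21  0.02]
```

```bash
python3 -m jog '{"fingers":[1,1,1,1,1],"linear":[[2,6,0],[2,12,0],[2,17,0],[2,20,0],[2,21,0]],"turn":[[0,0,-0.006],[0,0,-0.006],[0,0,-0.006],[0,0,-0.006],[0,0,-0.006]]}'
python3 -m jog '{"fingers":[1,1],"linear":[[0,1,0],[0,1,0]],"turn":[[0,0,0],[0,0,0]]}'
python3 -m jog '{"fingers":[1,1],"linear":[[0,2,0],[0,2,0]],"turn":[[0,0,0],[0,0,0]]}'
```

```text
clock: 9.25
position: [0.5097, 0.11, 0.1371]
ee_rot: [-1.571, -0.022, 0.023]
force: [0.9, -0.1, -2.6]
grip_width: 0.023
clock: 9.45
position: [0.5098, 0.11, 0.1362]
ee_rot: [-1.571, -0.023, 0.023]
force: [0.6, 0.2, -1.5]
grip_width: 0.0232
clock: 9.65
position: [0.5098, 0.11, 0.1341]
ee_rot: [-1.571, -0.023, 0.023]
force: [-0.0, 0.4, -1.8]
grip_width: 0.0226
```

```bash
python3 -m jog '{"fingers":[1,1],"linear":[[0,1,0],[0,1,0]],"turn":[[0,0,0],[0,0,0]]}'
python3 -m jog '{"fingers":[1,1],"linear":[[0,1,0],[0,1,0]],"turn":[[0,0,0],[0,0,0]]}'
```

```text
clock: 9.85
position: [0.5099, 0.1099, 0.1341]
ee_rot: [-1.571, -0.023, 0.023]
force: [-3.3, -1.3, 4.2]
grip_width: 0.023
clock: 10.05
position: [0.5099, 0.11, 0.134]
ee_rot: [-1.571, -0.023, 0.023]
force: [-3.3, -0.7, 5.5]
grip_width: 0.0232
```

Contact came at TCP z = 0.134 m, as predicted, so I'll release, rise and check.

```bash
python3 -m jog '{"fingers":[0.4,0.1,0.0,0.0,0.0],"linear":[[0,0,0],[0,0,0],[0,0,0],[0,0,0],[0,0,0]],"turn":[[0,0,0],[0,0,0],[0,0,0],[0,0,0],[0,0,0]]}'
python3 -m jog '{"fingers":[0,0,0,0,0],"linear":[[0,-10,0],[0,-30,0],[0,-60,0],[0,-100,0],[0,-130,0]],"turn":[[0,0,0],[0,0,0],[0,0,0],[0,0,0],[0,0,0]]}'
python3 -m jog '{"fingers":[0,0,0],"linear":[[0,-5,20],[0,-5,40],[0,-5,40]],"turn":[[0,0,0],[0,0,0],[0,0,0]]}'
python3 - <<'E'
from h import *
p=get_image("wrist"); q=get_image("scene"); 
for d in finder.place_of("lock_pin",p)[:1]: print(d["xy"],round(d["confidence"],2),atz(p,d["xy"],.112).round(4))
c=lambda a:cv2.cvtColor(a["color"],cv2.COLOR_RGB2BGR)
cv2.imwrite("pics/end.png",np.hstack([cv2.resize(c(p)[160:460,230:430],(400,600)),cv2.resize(c(q)[220:370,300:400],(400,600),interpolation=cv2.INTER_CUBIC)]))
print(r.state()["clock"],r.state()["force"])
E
```

```text
clock: 10.55
position: [0.5099, 0.11, 0.1339]
ee_rot: [-1.571, -0.023, 0.023]
force: [0.6, -0.0, 0.4]
grip_width: 0.0429
clock: 11.05
position: [0.5106, 0.1101, 0.2671]
ee_rot: [-1.571, -0.025, 0.021]
force: [0.3, -0.2, 0.4]
grip_width: 0.0426
clock: 11.35
position: [0.5096, 0.1518, 0.2736]
ee_rot: [-1.57, -0.029, 0.021]
force: [-0.4, -0.1, -0.6]
grip_width: 0.0424
[324.5, 271.9] 0.67 [0.5079 0.1094 0.112 ]
11.5 [ 0.4907018  -0.06013109  0.43984685]
```

View pics/end.png

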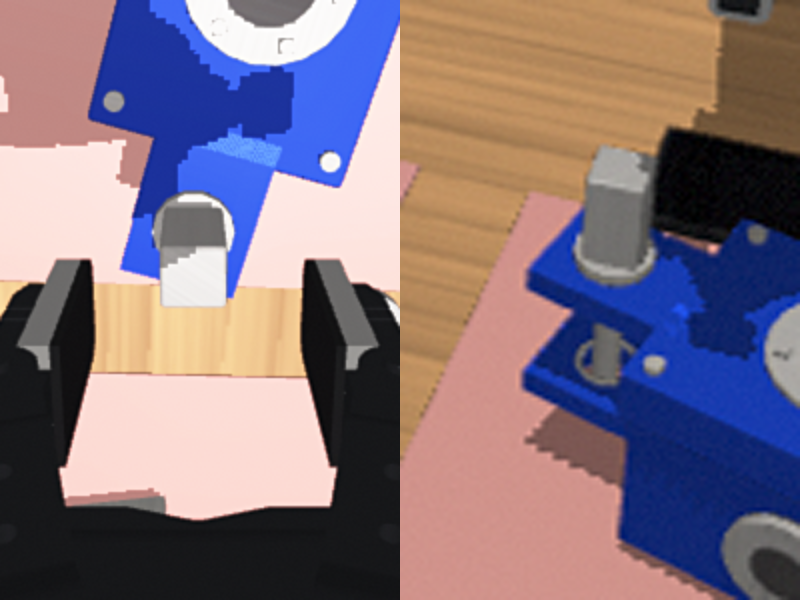

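The pin stands through both lugs with its collar flat on the upper one, and the gripper is clear of it.

```bash
python3 -c "
from workcell import r
print(r.finish_job())"
```

```text
the job is handed in; nothing more can be done
None
```

I took the square-headed pin from the middle hole of the rack and guided it down through both lugs of the larger blue chamber. I let go once the collar was seated, lifted the arm clear, and handed the job in at about 11.5 s.

- **Seating:** the collar touched the upper lug at TCP z = 0.134 m, the height I predicted, with about 5 N.
- **Final pictures:** they show the pin upright through both bores with its collar flat on the lug. The finder put it at (0.508, 0.109) against my bore estimate of (0.510, 0.110), about 2 mm apart.
- **Robot:** after release it read no contact force.
- **Disagreements:** the overview cameras put the pin about 10 mm from where the wrist camera did, so I used the wrist camera. Small x drifts of about 2 mm on the way down were corrected. None of my checks failed.

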